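Sweep used bottle caps through the gate into the discard slot

TASK

Three used screw caps (red, orange, blue) lie on the deck of the cap station. With the fingertips push them along the deck through the gate between the green posts, one at a time, so that each drops into the sunken slot behind it; do not pick any cap up. Leave the vial, the jar, the well plate and the tip box where they stand.

Things in the scene. Friction and masses are not known exactly. Their poses are not given: they have to be found in the camera images.
- station: the cap station, a fixed block, x from -125 to +175 mm, y +/-125 mm; origin on the table, z up, +x the way the caps go. Flat grey deck at z = 60 mm from x = -118 to the drop edge at x = 68 mm. Lips 12 mm high, 7 mm thick at the rear (inner face x = -118) and sides (inner faces y = +/-118). White shelves at deck height left and right of the slot.
- gate (a point): middle of the gate at deck height (station x = 84, y = 0, z = 60 mm; axes as the station's). Two green posts, 12 mm square, tops 24 mm above the deck, centres at x = 84, y = +/-27: 42 mm between them. Yellow fences 6 mm thick, 16 mm high funnel to them; each side's centre line runs (x, y) = (36, 121), (52, 52), (80, 24) mm, and mirrored in y.
- drop_edge (a point): middle of the drop edge, where the deck ends before the gate (station x = 68, y = 0, z = 60 mm; axes as the station's). A cap tips in by itself once its centre is a few mm past it.
- slot (a point): middle of the floor of the open-topped black slot, edged in red, behind the gate (station x = 138, y = 0, z = 8 mm; axes as the station's): 42 mm wide, from the drop edge to x = 165 mm; first a 41 degree chute, then a floor 52 mm below the deck. A cap that stays on the chute is also in.
- cap_red: red: a ribbed plastic screw cap lying flat on the deck, white dot on its top, 30 mm diameter, 14 mm high, about 14 g, slides at friction about 0.6. Origin at its centre, 7 mm above its underside; its yaw means nothing.
- cap_orange: orange: a ribbed plastic screw cap lying flat on the deck, white dot on its top, 30 mm diameter, 14 mm high, about 14 g, slides at friction about 0.6. Origin at its centre, 7 mm above its underside; its yaw means nothing.
- cap_blue: blue: a ribbed plastic screw cap lying flat on the deck, white dot on its top, 30 mm diameter, 14 mm high, about 14 g, slides at friction about 0.6. Origin at its centre, 7 mm above its underside; its yaw means nothing.
- vial: bystander: amber vial with white cap, 26 mm diameter, 50 mm high, standing on a white shelf beside the slot; origin under its centre
- jar: bystander: white jar with black lid, 38 mm diameter, 45 mm high, standing on the other shelf beside the slot; origin under its centre
- well_plate: bystander: clear six-well plate with pink wells, 86 x 128 x 16 mm, on the table on the station's +y side; origin under its centre
- tip_box: bystander: blue pipette-tip box with clear lid, 85 x 115 x 54 mm, on the table on the station's -y side; origin under its centre
Not all that is in view belongs to the job. Leave any turquoise look-alike of the cap_orange alone.

How it is judged (in metres and radians):
On the way, in this order (a step that is already met when the one before it is completed fails the run):
1. a first cap, alone, has dropped into the slot (((x of cap_red in the frame of station between 0.065 and 0.167 m and y of cap_red in the frame of station between -0.023 and 0.023 m and z of cap_red in the frame of station below 0.052 m) or (x of cap_orange in the frame of station between 0.065 and 0.167 m and y of cap_orange in the frame of station between -0.023 and 0.023 m and z of cap_orange in the frame of station below 0.052 m) or (x of cap_blue in the frame of station between 0.065 and 0.167 m and y of cap_blue in the frame of station between -0.023 and 0.023 m and z of cap_blue in the frame of station below 0.052 m))), for 0.1 s.
2. a second cap has followed by itself ((((x of cap_red in the frame of station between 0.065 and 0.167 m and y of cap_red in the frame of station between -0.023 and 0.023 m and z of cap_red in the frame of station below 0.052 m) and (x of cap_orange in the frame of station between 0.065 and 0.167 m and y of cap_orange in the frame of station between -0.023 and 0.023 m and z of cap_orange in the frame of station below 0.052 m)) or ((x of cap_red in the frame of station between 0.065 and 0.167 m and y of cap_red in the frame of station between -0.023 and 0.023 m and z of cap_red in the frame of station below 0.052 m) and (x of cap_blue in the frame of station between 0.065 and 0.167 m and y of cap_blue in the frame of station between -0.023 and 0.023 m and z of cap_blue in the frame of station below 0.052 m)) or ((x of cap_orange in the frame of station between 0.065 and 0.167 m and y of cap_orange in the frame of station between -0.023 and 0.023 m and z of cap_orange in the frame of station below 0.052 m) and (x of cap_blue in the frame of station between 0.065 and 0.167 m and y of cap_blue in the frame of station between -0.023 and 0.023 m and z of cap_blue in the frame of station below 0.052 m)))), for 0.1 s.
3. the last cap is in (x of cap_red in the frame of station between 0.065 and 0.167 m and y of cap_red in the frame of station between -0.023 and 0.023 m and z of each of cap_red, cap_orange, cap_blue in the frame of station below 0.052 m and x of cap_orange in the frame of station between 0.065 and 0.167 m and y of cap_orange in the frame of station between -0.023 and 0.023 m and x of cap_blue in the frame of station between 0.065 and 0.167 m and y of cap_blue in the frame of station between -0.023 and 0.023 m), for 0.1 s.
At the end, for the whole second after the job is handed in: All three caps lie at rest in the slot behind the gate, their centres at least 8 mm below the deck, and went in one after another (no two together); vial, jar, well plate and tip box are upright and within 15 mm of where they stood (all of step 3 and linear speed of each of cap_red, cap_orange, cap_blue below 0.03 m/s and distance of each of vial, jar, well_plate, tip_box from where it was at the start of the episode below 0.015 m and angle between each of vial, jar, well_plate, tip_box's own z axis and vertical below 0.3 rad); the robot touches nothing.
It fails at once if a cap was lifted (its centre more than 18 mm higher than when it lies on the deck) (height (world z) of any of cap_red, cap_orange, cap_blue above 0.085 m).
It fails at once if a bystander was pushed more than 15 mm or tipped over (distance of any of vial, jar, well_plate, tip_box from where it was at the start of the episode above 0.015 m or angle between any of vial, jar, well_plate, tip_box's own z axis and vertical above 0.3 rad).
It also fails if it takes over 67 s, if anything falls off the work surface, if the arm or the gripper's body presses on something with over 40 N, if the wrist force passes 120 N, or if a joint passes its speed limit or range.

ROBOT

A 6-joint arm with a two-finger parallel gripper is mounted at the origin on the work surface. World frame = base frame: x ahead of the robot, y to its left, z up, the work surface at z = 0. Lengths are in m, angles in degrees, forces in N, time in s.
With the tool pointing down it reaches from about 0.4 to 0.825 m from the base axis. Payload 7 kg.
Tool frame: the origin (TCP) lies midway between the tips of the shut fingers; the grasp point (between the pads) lies 19 mm behind it; z points along the fingers, y is the line along which they close (so a half turn about z gives the same grasp; the last joint's range is limited). The gripper opens to 88 mm and grips with 3 to 60 N. Pads are 19 mm wide; open, the fingers measure 130 mm over their backs; the gripper's body (78 mm by 193 mm) begins 47 mm behind the grasp point.
Start: joints at [-48.696, 20.546, 0.682, 0, -70.136, -16.507], TCP at [0.283, -0.613, 0.227] pointing down, gripper open.
Joint ranges: [-176.03, 176.03], [-82.01, 121.73], [-58.28, 71.71], [-173.87, 95.51], [-174.79, -0.11], [-173.66, 173.66]. Speed limits (degrees/s): [136.94, 136.94, 172.46, 180, 180, 180].

INTERFACE

Orientations are given as [roll, pitch, yaw] about the fixed x, y, z axes, in that order (R = Rz(yaw) Ry(pitch) Rx(roll)).
In Python, from plant import telemetry, viewer, workorder gives the robot as it stands. The module is installed in compiled form; this text tells all that it offers.
- The arm moves only by the tool carry_out, never from a script. Its argument "rows" is a list of rows, each a list of 6 numbers: the shift along the tool's x, y, z in m, then the turn, a rotation vector about the tool's x, y, z in rad. In form: [[tx, ty, tz, ax, ay, az], ...]. A call has 1 to 8 rows; each row is the pose to reach, as a shift and turn from the pose commanded when the call began, along the tool's axes at that moment; what a row does not reach only later rows make up. A row lasts 1/8 s, in which the tool goes at most 62.5 mm and 10.7 degrees, less where a joint would pass 70% of its speed; a pose out of reach is approached as far as the arm can. A call with a gripper value outside its range is refused whole. "grip" is the gripper's target within -1 to 1 (fully open at 1, half-way at 0, shut at -1), set as the call begins (left out, the last holds). The fingers move at their own pace and stop on an object; the grip force is fixed at half the most. Time passes only in rows, so rows that repeat a pose let the fingers close. It gives the time, the measured TCP pose, the force, the opening and the grip force at its end, in the units of the state.
- telemetry.get_obs(): the state, without advancing time (a new reading comes with each control period).
- viewer.snapshot(name): name is "side" or "top" or "wrist"; returns the picture (384x512x3 uint8, red, green, blue); there is no depth.
- viewer.camera_info(name): a dict with "intrinsics" (3x3 intrinsics, pixels), "k1" (the pictures are not rectified: a ray, as slopes to the right and down, at radius r is drawn at 1 + k1 r^2 times it, then the intrinsics apply), "extrinsics" (4x4, takes a point from camera to world coordinates); the wrist camera has in their place "tool_from_camera" (4x4, takes a point from camera to tool coordinates, whose origin is the TCP and whose axes are the flange's). Camera axes: x right, y down, z forward; pixel columns grow to the right and rows downward; lengths in m; the calibration is good to about 2 mm. A picture is of the moment at which its call begins: read the wrist's pose just before it. camera_info takes no time and is no camera call.
- workorder.close_job(): hands the job in; it is judged then, once.
The state is a dict: "clock": time; "joint_pos": joint angles; "qvel": joint speeds; "tau": joint torques, N m; "tool_pos": TCP position; "orientation": TCP orientation; "force": force on the tool from outside, world axes, zero at the start; "moment": the same for the moment, N m; "opening": finger opening in m; "gripper_force": force on a finger pad.
Only numpy, scipy, OpenCV 4.12 (cv2) and the standard library are available. Lean on these libraries where they do the work, as an engineer would, in place of code of your own. Each camera call takes 0.05 s, during which the arm holds its last target. There are 200 camera calls.

## Working session

There is one attempt and no reset: what is moved stays moved. The work goes in short steps, Python scripts to look and compute and a tool call to move; the robot and the scene stay as the last step left them, time stands still between calls to the robot, and variables do not carry over. Pictures are saved under pics/ and viewed, at most 10 in all, crops included, and the job is handed in when it is done.

Besides the shell and the picture viewer there is one more tool, called as name(argument=value, ...) on one line, values as JSON. carry_out: Moves the arm, as the interface text tells. Its arguments: {"type":"object","properties":{"rows":{"type":"array"},"grip":{"type":"number"}},"required":["rows"]}

```bash
mkdir -p pics; python3 - <<'E'
from plant import telemetry, viewer
import cv2
o=telemetry.get_obs(); print(o)
for n in("top","side"):
    c=viewer.camera_info(n); print(n,c)
    cv2.imwrite(f"pics/{n}0.png",viewer.snapshot(n)[:,:,::-1])
print(viewer.camera_info("wrist"))
E
```

```text
{'clock': 0.0, 'joint_pos': array([-4.86934902e+01,  2.05899260e+01,  6.33657013e-01, -2.23680651e-02,
       -7.01353859e+01, -1.65063710e+01]), 'qvel': array([0.03232228, 0.01369893, 0.03185909, 0.04571939, 0.03946567,
       0.01943392]), 'tau': array([-8.23904193e-04, -5.82716775e+01,  2.93055171e+01,  6.99745104e+00,
        6.75518837e-03, -1.47328960e-04]), 'tool_pos': array([ 0.28290515, -0.61230784,  0.22563176]), 'orientation': array([ 1.79906147e+02, -5.88307582e-03, -1.55207474e+02]), 'force': array([-0.59313409,  0.61236052, -0.23633657]), 'moment': array([ 0.01003974,  0.0303122 , -0.00626015]), 'gripper_force': 0.0, 'opening': 0.08745164279712261}
top {'intrinsics': array([[390.19588554,   0.        , 247.01533649],
       [  0.        , 390.19588554, 187.24245498],
       [  0.        ,   0.        ,   1.        ]]), 'k1': -0.03878406191521977, 'extrinsics': array([[-0.01348339, -0.98798603,  0.15395391,  0.44289245],
       [-0.9997931 ,  0.01566623,  0.01297411,  0.03430317],
       [-0.01523012, -0.15374712, -0.98799285,  0.80116579],
       [ 0.        ,  0.      
[... 356 characters left out ...]
2,  0.57968133],
       [-0.00290654, -0.74768699, -0.66404496,  0.74481812],
       [ 0.        ,  0.        ,  0.        ,  1.        ]])}
{'intrinsics': array([[291.29755824,   0.        , 255.72172311],
       [  0.        , 291.29755824, 192.18821281],
       [  0.        ,   0.        ,   1.        ]]), 'k1': -0.07375190228550695, 'tool_from_camera': array([[ 5.54734485e-04, -9.61272139e-01, -2.75600374e-01,
         7.48961396e-02],
       [ 9.99999596e-01,  3.38428036e-04,  8.32411132e-04,
         6.86876747e-04],
       [-7.06902736e-04, -2.75600725e-01,  9.61271939e-01,
        -1.58189845e-01],
       [ 0.00000000e+00,  0.00000000e+00,  0.00000000e+00,
         1.00000000e+00]])}
```

View pics/top0.png

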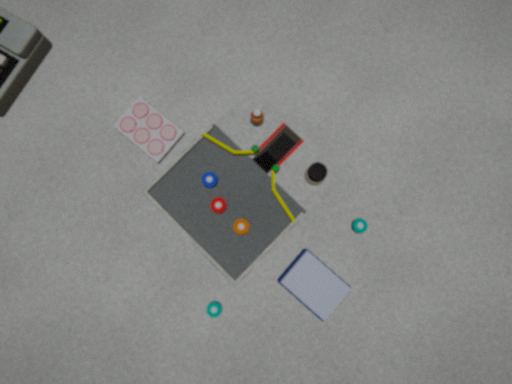

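View pics/side0.png

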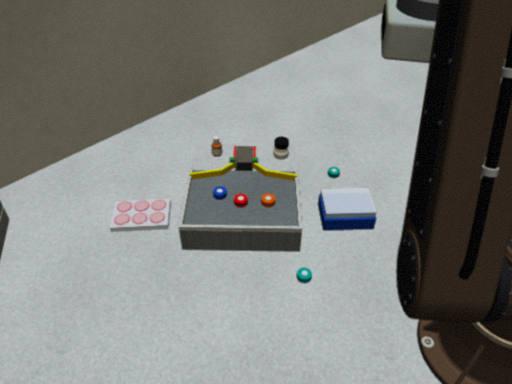

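The caps are blue (210,180), red (219,205) and orange (241,227) on the deck in the top view. The turquoise look-alikes at (360,226) and (214,309) are on the table, so I leave them alone. Next I find the station pose from the posts, the fence ends and the rear corners.

```bash
cat > h.py <<'E'
import numpy as np, cv2
from plant import telemetry, viewer
from scipy.spatial.transform import Rotation as R
def ray(ci,px,T):
    K=ci["intrinsics"]; d=np.array([[ci["k1"],0,0,0]])
    D=np.array([ci["k1"],0,0,0.])
    u=cv2.undistortPoints(np.array([[px]],float),K,D)[0,0]
    return T[:3,3],T[:3,:3]@np.array([u[0],u[1],1])
def toplane(ci,px,z,T):
    o,d=ray(ci,px,T); return (o+d*(z-o[2])/d[2])[:2]
def blobs(img,lo,hi,amin=8):
    hsv=cv2.cvtColor(img,cv2.COLOR_RGB2HSV)
    m=cv2.inRange(hsv,np.array(lo),np.array(hi))
    n,l,s,c=cv2.connectedComponentsWithStats(m)
    return sorted([(int(s[i,4]),c[i].round(1)) for i in range(1,n) if s[i,4]>=amin],key=lambda t:-t[0]),m
COL={"red":[((0,150,90),(5,255,255)),((172,150,90),(180,255,255))],"orange":[((7,150,120),(17,255,255))],"blue":[((108,150,80),(125,255,255))]}
E
python3 - <<'E'
from h import *
for n in("top","side"):
    img=cv2.imread(f"pics/{n}0.png")[:,:,::-1].copy(); ci=viewer.camera_info(n);T=ci["extrinsics"]
    g,_=blobs(img,(45,100,40),(75,255,255)); print(n,"green",g[:4])
    for a,c in g[:2]: print(toplane(ci,c,.080,T))
    y,m=blobs(img,(22,120,80),(34,255,255)); print("yellow",y[:4])
    for c in cv2.findContours(m,0,2)[0]:
        if len(c)>10:
            p=c[:,0]
            for q in (p[p[:,0].argmin()],p[p[:,0].argmax()],p[p[:,1].argmin()],p[p[:,1].argmax()]): print(q,toplane(ci,q,.076,T))
    for k,L in COL.items():
        for lo,hi in L:
            b,_=blobs(img,lo,hi); print(k,[(a,c,toplane(ci,c,.069,T)) for a,c in b[:3]])
    if n=="top":
        for q in((149,191),(235,279)): print("corner",q,toplane(ci,q,.072,T))
img=cv2.imread("pics/top0.png")[110:290,130:370]
cv2.imwrite("pics/crop.png",cv2.resize(img,None,fx=3.3,fy=3.3,interpolation=2))
E
```

```text
top green [(44, array([274.9, 167.2])), (31, array([254.8, 148.6]))]
[ 0.59265053 -0.00928272]
[0.62933608 0.02797955]
yellow [(244, array([227. , 146.1])), (232, array([280. , 197.3]))]
[271 169] [ 0.59012536 -0.00205948]
[294 221] [ 0.49116804 -0.04243966]
[271 169] [ 0.59012536 -0.00205948]
[292 221] [ 0.49122481 -0.03873383]
[202 133] [0.66313226 0.12921646]
[254 153] [0.62176612 0.02961383]
[202 133] [0.66313226 0.12921646]
[233 154] [0.6205008  0.06970188]
red [(137, array([218.2, 204.9]), array([0.52409855, 0.09879348])), (82, array([289.5, 152.3]), array([ 0.62372801, -0.03875171])), (74, array([271.8, 136.2]), array([ 0.65634082, -0.00547376]))]
red []
orange [(83, array([240.9, 225.9]), array([0.48395039, 0.05635019])), (36, array([256.4, 118.6]), array([0.69244724, 0.02374588])), (8, array([237.6, 229. ]), array([0.47825711, 0.06258647]))]
blue [(133, array([209.3, 179.2]), array([0.57365933, 0.11570262])), (26, array([286.5, 270.6]), array([ 0.4006882 , -0.02660966])), (15, array([299.4, 255.4]), array([ 0.4279438 , -0.05120171]))]
corner (149, 191) [0.55224162 0.23026455
[... 278 characters left out ...]
.62369269 0.02844461]
[230 163] [0.6302047  0.03514478]
[192 178] [0.64958021 0.13259646]
[253 163] [ 0.59278063 -0.00337332]
[296 176] [ 0.49139308 -0.04032552]
[254 162] [ 0.59384451 -0.00766069]
[293 180] [ 0.48678867 -0.02517996]
red [(90, array([240.6, 198.7]), array([0.52907047, 0.09555648])), (17, array([234.5, 151.2]), array([ 0.6635571 , -0.00919352])), (14, array([253.9, 151.6]), array([ 0.62948279, -0.04194082]))]
red []
orange [(85, array([267.8, 198.2]), array([0.48931714, 0.05231169])), (24, array([216. , 144.9]), array([0.71463811, 0.00627854]))]
blue [(194, array([342.7, 215.8]), array([ 0.34342093, -0.02102048])), (79, array([219.5, 191.4]), array([0.57856542, 0.11282958]))]
```

View pics/crop.png

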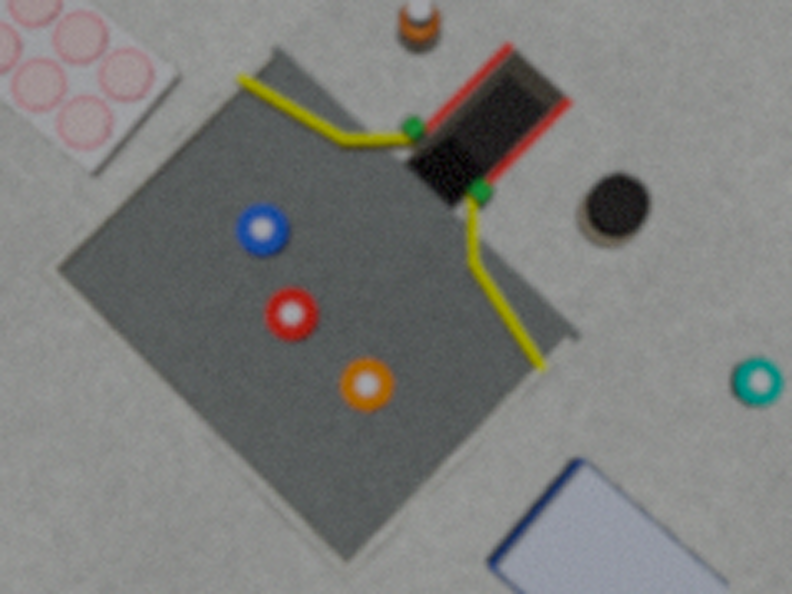

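The close crop confirms the choice: red, orange and blue rings with white dots on the grey deck at crop (292,314), (367,384) and (262,230), and turquoise only off the deck. The gate is at about (0.613, 0.008) and the station yaw is about -45°. I'll move in above it now.

carry_out(rows=[[-0.032,0.035,0.002,0,0,-0.12],[-0.064,0.07,0.005,0,0,-0.24],[-0.095,0.106,0.007,0,0,-0.36],[-0.127,0.141,0.01,0,0,-0.48],[-0.159,0.176,0.01,0,0,-0.6],[-0.19,0.211,0.01,0,0,-0.72],[-0.222,0.247,0.01,0,0,-0.84],[-0.254,0.282,0.01,0,0,-0.96]], grip=-0.66)

```text
clock: 1.1
tool_pos: [0.3954, -0.2487, 0.2165]
orientation: [180.0, 0.0, -100.0]
force: [0.4, 0.6, -0.2]
opening: 0.0166
gripper_force: 0.0
```

carry_out(rows=[[-0.047,-0.006,0.002,0,0,-0.12],[-0.094,-0.012,0.005,0,0,-0.24],[-0.141,-0.018,0.007,0,0,-0.36],[-0.188,-0.024,0.01,0,0,-0.48],[-0.235,-0.03,0.012,0,0,-0.6],[-0.282,-0.036,0.014,0,0,-0.72],[-0.329,-0.042,0.015,0,0,-0.84],[-0.376,-0.048,0.015,0,0,-0.96]])

```text
clock: 2.1
tool_pos: [0.5092, 0.1128, 0.2013]
orientation: [180.0, 0.0, -45.0]
force: [1.5, -0.4, -0.7]
opening: 0.0146
gripper_force: 0.0
```

```bash
cat >> h.py <<'E'
def wristT(ci,o):
    T=np.eye(4); T[:3,:3]=R.from_euler("xyz",o["orientation"],degrees=True).as_matrix(); T[:3,3]=o["tool_pos"]
    return T@ci["tool_from_camera"]
def wrist(name):
    o=telemetry.get_obs(); img=viewer.snapshot("wrist"); ci=viewer.camera_info("wrist")
    cv2.imwrite(f"pics/{name}.png",img[:,:,::-1]); print(o["clock"],o["tool_pos"].round(4),o["orientation"].round(2))
    return o,img,ci,wristT(ci,o)
E
python3 - <<'E'
from h import *
o,img,ci,T=wrist("w1")
print([(a,c,toplane(ci,c,.080,T).round(4)) for a,c in blobs(img,(45,100,40),(75,255,255))[0][:3]])
for k,L in COL.items(): print(k,[(a,c,toplane(ci,c,.071,T).round(4)) for a,c in blobs(img,*L[0],50)[0][:3]])
E
```

```text
2.1 [0.5092 0.1128 0.2013] [ 1.7997e+02  1.0000e-02 -4.4960e+01]
[(193, array([226. ,  26.2]), array([0.6299, 0.0289])), (188, array([287.6,  26.6]), array([ 0.5915, -0.0092]))]
red [(568, array([254.1, 164.3]), array([0.5241, 0.0998])), (83, array([283.3,   9.7]), array([ 0.6055, -0.0186])), (77, array([230.5,   9.1]), array([0.6393, 0.0146]))]
orange [(547, array([312.8, 163.5]), array([0.4831, 0.0574]))]
blue [(582, array([207. , 141.5]), array([0.573 , 0.1166])), (480, array([430.2, 129.9]), array([ 0.425 , -0.0501]))]
```

View pics/w1.png

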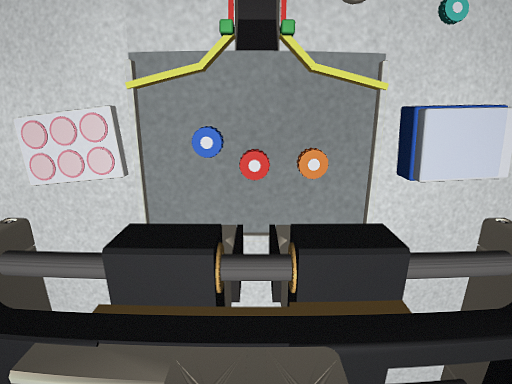

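carry_out(rows=[[-0.014,0.002,0.035,0,0,0],[-0.014,0.002,0.075,0,0,0],[-0.014,0.002,0.11,0,0,0],[-0.014,0.002,0.13,0,0,0],[-0.014,0.002,0.135,0,0,0],[-0.01,0.002,0.135,0,0,0],[0.0,0.002,0.135,0,0,0],[0.01,0.002,0.135,0,0,0]], grip=-0.72)

```text
clock: 3.15
tool_pos: [0.5159, 0.1026, 0.0674]
orientation: [-179.9, -0.0, -45.2]
force: [-0.2, 0.4, 0.8]
opening: 0.0122
gripper_force: 0.1
```

carry_out(rows=[[0.012,0,0,0,0,0],[0.024,0,0,0,0,0],[0.036,0,0,0,0,0],[0.048,0,0,0,0,0],[0.06,0,0,0,0,0],[0.068,0,0,0,0,0],[0.072,0,0,0,0,0],[0.072,0,0,0,0,0]])

```text
clock: 4.15
tool_pos: [0.5656, 0.0516, 0.0665]
orientation: [180.0, 0.0, -45.2]
force: [-0.0, 0.4, -0.0]
opening: 0.0123
gripper_force: 0.0
```

```bash
python3 - <<'E'
from h import *
o,img,ci,T=wrist("w2")
print([(a,c,toplane(ci,c,.080,T).round(4)) for a,c in blobs(img,(45,100,40),(75,255,255))[0][:3]])
for k,L in COL.items(): print(k,[(a,c,toplane(ci,c,.071,T).round(4)) for a,c in blobs(img,*L[0],50)[0][:3]])
E
```

```text
4.15 [0.5656 0.0516 0.0665] [179.99   0.   -45.21]
[(673, array([196.5, 134.2]), array([0.6292, 0.0283])), (653, array([303.7, 134. ]), array([ 0.5919, -0.0089]))]
red [(1855, array([255.9, 202.4]), array([0.5817, 0.0347])), (1066, array([204. ,  58.5]), array([ 0.6523, -0.    ])), (1061, array([296.9,  59.5]), array([ 0.6194, -0.0319]))]
orange [(900, array([100.6,  32.6]), array([0.6982, 0.0265]))]
blue []
```

View pics/w2.png

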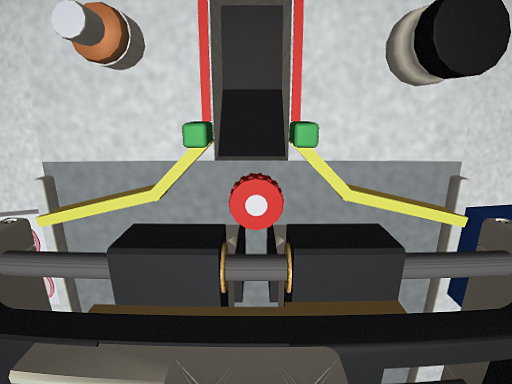

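carry_out(rows=[[0.01,-0.001,0,0,0,0],[0.02,-0.002,0,0,0,0],[0.027,-0.0025,0,0,0,0],[0.032,-0.0025,0,0,0,0],[0.035,-0.0025,0,0,0,0],[0.035,-0.0025,0,0,0,0],[0.01,0,-0.02,0,0,0],[-0.03,0,-0.06,0,0,0]])

```text
clock: 5.2
tool_pos: [0.543, 0.0726, 0.1255]
orientation: [179.8, 0.1, -45.3]
force: [1.1, 1.2, 1.3]
opening: 0.0124
gripper_force: 0.0
```

```bash
python3 - <<'E'
from h import *
o,img,ci,T=wrist("w3")
print([(a,c,toplane(ci,c,.080,T).round(4)) for a,c in blobs(img,(45,100,40),(75,255,255))[0][:3]])
for k,L in COL.items(): print(k,[(a,c,toplane(ci,c,.071,T).round(4)) for a,c in blobs(img,*L[0],50)[0][:3]])
E
```

```text
5.2 [0.543  0.0726 0.1255] [ 1.7978e+02  7.0000e-02 -4.5290e+01]
[(343, array([208.6,  80. ]), array([0.6297, 0.0287])), (334, array([289.6,  79.9]), array([ 0.5916, -0.009 ]))]
red [(1120, array([247.3,  35.1]), array([ 0.6324, -0.0104])), (464, array([214.6,  36.1]), array([0.6476, 0.0055])), (441, array([284.1,  34.8]), array([ 0.615 , -0.0279]))]
orange [(303, array([138. ,  12.4]), array([0.6954, 0.03  ]))]
blue [(719, array([454.5, 191.8]), array([ 0.4399, -0.0471])), (547, array([187.9, 212.8]), array([0.577 , 0.1125]))]
```

View pics/w3.png

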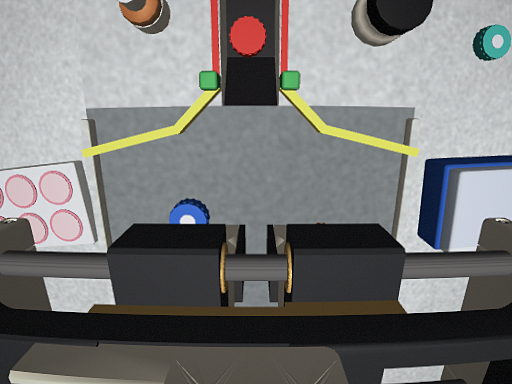

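Red is in the slot, flipped, at (247,35). Orange is next, with a diagonal push first.

carry_out(rows=[[-0.015,0.02,0,0,0,-0.125],[-0.03,0.038,0,0,0,-0.25],[-0.045,0.055,0,0,0,-0.38],[-0.055,0.068,0,0,0,-0.5],[-0.058,0.071,0.005,0,0,-0.61],[-0.058,0.071,0.035,0,0,-0.61],[-0.058,0.071,0.055,0,0,-0.61],[-0.058,0.071,0.059,0,0,-0.61]], grip=-0.64)

```text
clock: 6.25
tool_pos: [0.4523, 0.0638, 0.0667]
orientation: [179.9, 0.1, -10.2]
force: [-0.1, 0.4, -0.2]
opening: 0.016
gripper_force: 0.0
```

```bash
cat >> h.py <<'E'
def st(p):
    a=np.radians(-45.2); d=np.asarray(p)[:2]-[.6107,.0098]
    return (np.array([84+1e3*(d@[np.cos(a),np.sin(a)]),1e3*(d@[-np.sin(a),np.cos(a)])])).round(1)
E
python3 - <<'E'
from h import *
o,img,ci,T=wrist("w4"); print(st(o["tool_pos"]))
for k,L in COL.items(): print(k,[(a,c,st(toplane(ci,c,.071,T))) for a,c in blobs(img,*L[0],50)[0][:3]])
E
```

```text
6.25 [0.4523 0.0638 0.0667] [ 1.7993e+02  9.0000e-02 -1.0230e+01]
[-65.9 -74.3]
red []
orange [(1887, array([257.6, 187.7]), array([-39.5, -56.8]))]
blue [(2383, array([106. ,  35.1]), array([-18.5,  49.7])), (438, array([426.9, 222.4]), array([  -0. , -149.6]))]
```

carry_out(rows=[[0.013,0,0,0,0,0],[0.026,0,0,0,0,0],[0.039,0,0,0,0,0],[0.053,0,0,0,0,0],[0.067,0,0,0,0,0],[0.081,0,0,0,0,0],[0.094,0,0,0,0,0],[0.104,0,0,0,0,0]])

```text
clock: 7.3
tool_pos: [0.5563, 0.0455, 0.0674]
orientation: [180.0, 0.0, -10.3]
force: [0.2, 0.4, -1.3]
opening: 0.0159
gripper_force: 0.1
```

carry_out(rows=[[0,0,0,0,0,0],[-0.015,0,-0.01,0,0,0],[-0.03,0,-0.05,0,0,0],[-0.03,0,-0.06,0,0,0.12],[-0.03,0,-0.06,0,0,0.24],[-0.03,0,-0.06,0,0,0.36],[-0.03,0,-0.06,0,0,0.48],[-0.03,0,-0.06,0,0,0.61]])

```text
clock: 8.3
tool_pos: [0.5248, 0.0512, 0.1283]
orientation: [-180.0, 0.0, -45.4]
force: [-0.3, -0.5, -0.5]
opening: 0.0158
gripper_force: 0.0
```

```bash
python3 - <<'E'
from h import *
o,img,ci,T=wrist("w5"); print(st(o["tool_pos"]))
for k,L in COL.items(): print(k,[(a,c,st(toplane(ci,c,.071,T))) for a,c in blobs(img,*L[0],50)[0][:3]])
E
```

```text
8.3 [0.5248 0.0512 0.1283] [-179.96    0.    -45.41]
[ -5.9 -31.8]
red [(1082, array([214.5,  39.6]), array([114.1,  -4.3])), (488, array([176.6,  38.6]), array([115.2,  21.8])), (427, array([244.6,  35.5]), array([116.5, -24.9]))]
orange [(1037, array([212.7, 149. ]), array([39. , -0.4])), (320, array([100. ,  17.4]), array([131.1,  74.7]))]
blue [(778, array([437. , 186.3]), array([  10.1, -175. ])), (479, array([154.4, 214. ]), array([-12.2,  48.4]))]
```

carry_out(rows=[[0.004,-0.016,0,0,0,0],[0.008,-0.032,0.01,0,0,0],[0.008,-0.032,0.04,0,0,0],[0.008,-0.032,0.058,0,0,0],[0.008,-0.032,0.062,0,0,0],[0.018,-0.032,0.062,0,0,0],[0.03,-0.032,0.062,0,0,0],[0.042,-0.032,0.062,0,0,0]], grip=-0.72)

```text
clock: 9.35
tool_pos: [0.5795, 0.0432, 0.0663]
orientation: [-179.9, -0.0, -45.2]
force: [-0.5, 0.6, -0.1]
opening: 0.0124
gripper_force: 0.1
```

```bash
python3 - <<'E'
from h import *
o,img,ci,T=wrist("w6"); print(st(o["tool_pos"]))
for k,L in COL.items(): print(k,[(a,c,st(toplane(ci,c,.071,T))) for a,c in blobs(img,*L[0],50)[0][:3]])
E
```

```text
9.35 [0.5795 0.0432 0.0663] [-1.7992e+02 -4.0000e-02 -4.5200e+01]
[38.4  1.4]
red [(1680, array([254.1,  88.5]), array([121.7,   1.8])), (1275, array([303.9,  75.7]), array([128., -23.])), (1249, array([212. ,  74.5]), array([128.5,  22.8]))]
orange [(1810, array([255.8, 203.9]), array([60.9,  0.9])), (894, array([113.3,  69.6]), array([131.9,  72.9]))]
blue []
```

carry_out(rows=[[0.008,0.001,0,0,0,0],[0.014,0.001,0,0,0,0],[0.018,0.001,0,0,0,0],[0.02,0.001,0,0,0,0],[0.02,0.001,0,0,0,0],[0.005,0,-0.01,0,0,0],[-0.03,0,-0.05,0,0,0],[-0.08,0,-0.065,0,0,0]])

```text
clock: 10.4
tool_pos: [0.5222, 0.1018, 0.133]
orientation: [-179.8, -0.1, -45.2]
force: [0.5, 1.3, -1.2]
opening: 0.012
gripper_force: 0.0
```

```bash
python3 - <<'E'
from h import *
o,img,ci,T=wrist("w7"); print(st(o["tool_pos"]))
for k,L in COL.items(): print(k,[(a,c,st(toplane(ci,c,.071,T))) for a,c in blobs(img,*L[0],50)[0][:3]])
E
```

```text
10.4 [0.5222 0.1018 0.133 ] [-1.7982e+02 -8.0000e-02 -4.5240e+01]
[-43.6   2. ]
red [(269, array([255.1,   3.8]), array([100.4,   2.3])), (101, array([224.7,   8.1]), array([97.8, 23.2])), (101, array([292.3,   8. ]), array([ 97.8, -23.2]))]
orange [(1030, array([262.9,  26.9]), array([85.5, -3.1]))]
blue [(937, array([195.7, 173.4]), array([-18.3,  48.4])), (662, array([458.7, 157.4]), array([  -4.7, -158.1]))]
```

View pics/w7.png

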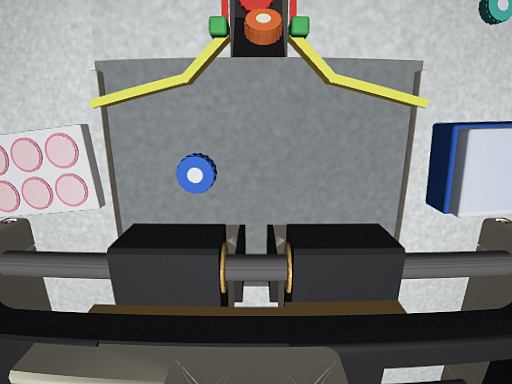

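carry_out(rows=[[0.02,0,0,0,0,0],[0.04,0,0,0,0,0],[0.06,0,0,0,0,0],[0.075,0,0,0,0,0],[0.085,0,0,0,0,0],[0.09,0,0,0,0,0]])

```text
clock: 11.2
tool_pos: [0.5856, 0.0359, 0.1302]
orientation: [180.0, 0.0, -45.3]
force: [0.3, 1.0, -0.2]
opening: 0.0123
gripper_force: 0.0
```

```bash
python3 - <<'E'
from h import *
o,img,ci,T=wrist("w8"); print(st(o["tool_pos"]))
for z in(.03,.05): print(z,[(k,c,st(toplane(ci,c,z,T))) for k,L in COL.items() for a,c in blobs(img,*L[0],50)[0][:3]])
ci=viewer.camera_info("side");im=viewer.snapshot("side")
s=cv2.resize(im[130:220,180:310],None,fx=3,fy=3,interpolation=2)
w=img[0:250,110:400]
c=np.zeros((max(s.shape[0],w.shape[0]),s.shape[1]+w.shape[1],3),np.uint8);c[:s.shape[0],:s.shape[1]]=s;c[:w.shape[0],s.shape[1]:]=w
cv2.imwrite("pics/w8c.png",c[:,:,::-1])
E
```

```text
11.2 [0.5856 0.0359 0.1302] [ 1.7997e+02  2.0000e-02 -4.5260e+01]
[47.8  0.6]
0.03 [('red', array([253.2, 104. ]), array([125.4,   2.4])), ('red', array([288.5,  99.8]), array([129. , -27.7])), ('red', array([223.4,  98.5]), array([130.1,  27.8])), ('orange', array([260.3, 138.1]), array([96.5, -3.8])), ('orange', array([159.3,  96.9]), array([132. ,  82.8])), ('blue', array([450.4, 228.1]), array([   9.9, -193.1])), ('blue', array([429.1, 286.5]), array([ -56.8, -183.2]))]
0.05 [('red', array([253.2, 104. ]), array([125.1,   2.2])), ('red', array([288.5,  99.8]), array([128.3, -25.6])), ('red', array([223.4,  98.5]), array([129.4,  25.6])), ('orange', array([260.3, 138.1]), array([98.4, -3.5])), ('orange', array([159.3,  96.9]), array([131.1,  76.4])), ('blue', array([450.4, 228.1]), array([  18.5, -178.2])), ('blue', array([429.1, 286.5]), array([ -43.1, -169.1]))]
```

View pics/w8c.png

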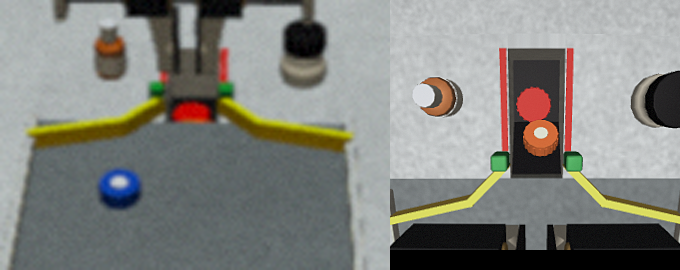

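Orange stopped high on the chute against red (x about 95 and 125), which leaves no room for blue. I'll turn the shut fingers end-on, so they are 19 mm wide, and ease orange and red further down the chute.

carry_out(rows=[[0.005,0,-0.005,0,0,0.17],[0.01,0,-0.01,0,0,0.35],[0.015,0,-0.01,0,0,0.53],[0.022,0,-0.01,0,0,0.71],[0.029,0,-0.01,0,0,0.89],[0.035,0.001,-0.01,0,0,1.07],[0.041,0.001,-0.01,0,0,1.25],[0.047,0.001,-0.01,0,0,1.43]], grip=-1)

```text
clock: 12.3
tool_pos: [0.6176, 0.0029, 0.1407]
orientation: [180.0, 0.0, -127.4]
force: [1.0, 0.1, 0.3]
opening: 0.0005
gripper_force: 0.0
```

carry_out(rows=[[0,0,0,0,0,0.141],[0,0,0.02,0,0,0.141],[0,0,0.045,0,0,0.141],[0,0,0.06,0,0,0.141],[0,0,0.065,0,0,0.141]])

```text
clock: 12.92
tool_pos: [0.6173, 0.0027, 0.0748]
orientation: [180.0, -0.1, -135.2]
force: [0.9, -0.2, -0.5]
opening: 0.0006
gripper_force: 0.0
```

```bash
python3 - <<'E'
from h import *
o,img,ci,T=wrist("w9"); print(st(o["tool_pos"]),o["opening"],o["force"])
im=viewer.snapshot("side")
s=cv2.resize(im[130:220,180:310],None,fx=3,fy=3,interpolation=2)
w=img[50:384,40:400]
c=np.zeros((max(s.shape[0],w.shape[0]),s.shape[1]+w.shape[1],3),np.uint8);c[:s.shape[0],:s.shape[1]]=s;c[:w.shape[0],s.shape[1]:]=w
cv2.imwrite("pics/w9c.png",c[:,:,::-1])
E
```

```text
12.925 [0.6173 0.0027 0.0748] [ 1.7996e+02 -7.0000e-02 -1.3519e+02]
[93.7 -0.4] 0.000627781783687271 [ 0.90797824 -0.2436539  -0.52629031]
```

View pics/w9c.png

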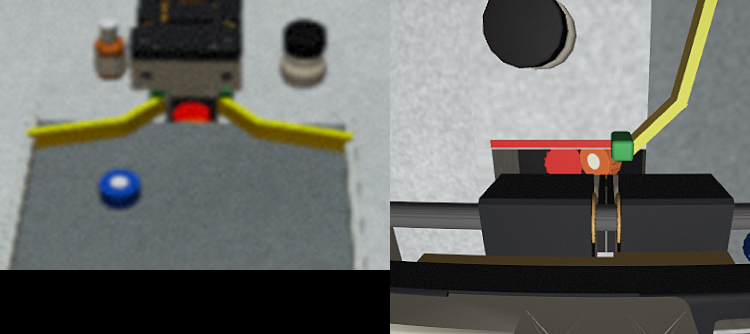

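carry_out(rows=[[0,-0.003,0.014,0,0,0],[0,-0.006,0.018,0,0,0],[0,-0.01,0.022,0,0,0],[0,-0.014,0.0255,0,0,0],[0,-0.018,0.029,0,0,0]])

```text
clock: 13.65
tool_pos: [0.6308, -0.0104, 0.0464]
orientation: [-180.0, 0.0, -135.2]
force: [-0.1, 0.7, -0.4]
opening: 0.0006
gripper_force: 0.0
```

```bash
python3 - <<'E'
from h import *
o,img,ci,T=wrist("w10"); print(st(o["tool_pos"]),o["force"])
for k in("red","orange"): print([(k,a,c,st(toplane(ci,c,.04,T))) for a,c in blobs(img,*COL[k][0],50)[0][:4]])
E
```

```text
13.65 [ 0.6308 -0.0104  0.0464] [-1.7999e+02  1.0000e-02 -1.3521e+02]
[112.5  -0. ] [-0.05815154  0.74454721 -0.42921528]
[('red', 1252, array([226.7, 207.9]), array([128.8, -17.6])), ('red', 371, array([234.8, 219.2]), array([124.1, -10.4]))]
[('orange', 332, array([278.8, 218.9]), array([ 97.5, -10.6]))]
```

carry_out(rows=[[0,0,-0.03,0,0,0],[0,0.02,-0.07,0,0,0],[0,0.07,-0.1,0,0,0],[0,0.12,-0.12,0,0,0],[0,0.12,-0.12,0,0,-0.1]])

```text
clock: 14.32
tool_pos: [0.5452, 0.0771, 0.1692]
orientation: [-179.9, 0.2, -129.2]
force: [0.4, 0.1, -0.3]
opening: 0.0004
gripper_force: 0.0
```

```bash
python3 - <<'E'
from h import *
o,img,ci,T=wrist("w11"); print(st(o["tool_pos"]))
for n in("top","side"):
    im=viewer.snapshot(n); c2=viewer.camera_info(n)
    for k in("red","orange"): print(n,[(k,a,c,st(toplane(c2,c,.03,c2["extrinsics"]))) for a,c in blobs(im,*COL[k][0],15)[0][:4]])
    if n=="top": s=cv2.resize(im[110:190,230:320],None,fx=4,fy=4,interpolation=2)
    else: s2=cv2.resize(im[130:210,200:290],None,fx=4,fy=4,interpolation=2)
cv2.imwrite("pics/w11c.png",np.hstack([s,s2])[:,:,::-1])
E
```

```text
14.325 [0.5452 0.0771 0.1692] [-179.91    0.24 -129.2 ]
[-10.   1.]
top [('red', 176, array([284.4, 151.8]), array([130.7, -12.8])), ('red', 18, array([280.8, 127.2]), array([163.1,  28.2]))]
top [('orange', 126, array([270.6, 160.6]), array([98. , -5.4]))]
side [('red', 63, array([243.3, 166.8]), array([122.9,   2.9]))]
side [('orange', 24, array([216. , 144.8]), array([213.1,  77.7]))]
```

View pics/w11c.png

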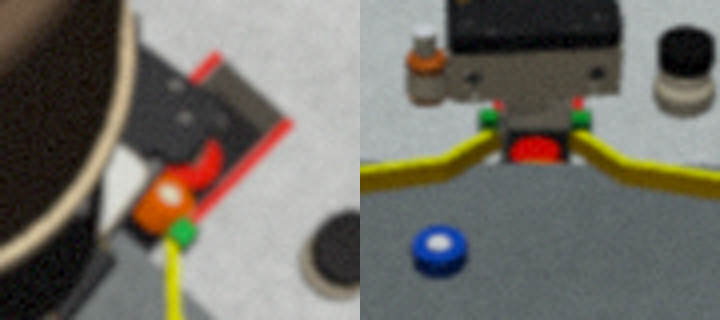

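carry_out(rows=[[0.001,-0.01,0,0,0,-0.18],[0.002,-0.02,0,0,0,-0.36],[0.003,-0.03,0,0,0,-0.54],[0.004,-0.04,0,0,0,-0.72],[0.005,-0.048,0.01,0,0,-0.9],[0.005,-0.055,0.02,0,0,-1.08],[0.006,-0.058,0.03,0,0,-1.26],[0.006,-0.058,0.039,0,0,-1.44]])

```text
clock: 15.48
tool_pos: [0.587, 0.0324, 0.1263]
orientation: [179.9, 0.0, -46.9]
force: [-1.0, -0.6, 0.1]
opening: 0.0003
gripper_force: 0.0
```

carry_out(rows=[[0,0,0,0,0,-0.031],[0,0,0,0,0,-0.031]])

```text
clock: 15.72
tool_pos: [0.5871, 0.0331, 0.1275]
orientation: [180.0, 0.0, -45.5]
force: [-0.0, -0.3, 0.6]
opening: 0.0007
gripper_force: 0.0
```

```bash
python3 - <<'E'
from h import *
o,img,ci,T=wrist("w12"); print(st(o["tool_pos"]))
old=cv2.imread("pics/w8.png")[:,:,::-1].copy()
for im in(old,img):
  print([(k,a,c,st(toplane(ci,c,.04,T))) for k in("red","orange") for a,c in blobs(im,*COL[k][0],50)[0][:4]])
  print("white dot",blobs(im[90:180,225:300],(0,0,170),(180,70,255),8)[0][:3])
E
```

```text
15.725 [0.5871 0.0331 0.1275] [179.97   0.   -45.45]
[50.8 -0.3]
[('red', 930, array([253.2, 104. ]), array([128.2,   1.1])), ('red', 615, array([288.5,  99.8]), array([131.5, -27.6])), ('red', 577, array([223.4,  98.5]), array([132.7,  25.2])), ('orange', 891, array([260.3, 138.1]), array([100.6,  -4.7])), ('orange', 463, array([159.3,  96.9]), array([134.7,  77.5]))]
white dot [(489, array([70.5, 31.6])), (122, array([35.4, 42.4])), (56, array([60.9, 83.9]))]
[('red', 935, array([251.9, 107.6]), array([125.4,   2.1])), ('red', 628, array([287.3, 103.3]), array([128.7, -26.6])), ('red', 580, array([221.6, 101.5]), array([130.4,  26.7])), ('orange', 894, array([259.1, 141.9]), array([97.5, -3.7])), ('orange', 467, array([156.8, 101.8]), array([130.9,  79.9]))]
white dot [(600, array([70. , 33.7])), (122, array([34.2, 46. ])), (78, array([57.9, 32.1]))]
```

```bash
python3 - <<'E'
from h import *
ci=viewer.camera_info("wrist")
P={"w7":([.5222,.1018,.133],[-179.82,-.08,-45.24]),"w8":([.5856,.0359,.1302],[179.97,.02,-45.26]),"w12":([.5871,.0331,.1275],[179.97,0,-45.45]),"w6":([.5795,.0432,.0663],[-179.92,-.04,-45.2]),"w9":([.6173,.0027,.0748],[179.96,-.07,-135.19])}
def tri(L):
    A=np.zeros((3,3));b=np.zeros(3)
    for n,px in L:
        T=wristT(ci,dict(tool_pos=np.array(P[n][0]),orientation=np.array(P[n][1])))
        o,d=ray(ci,px,T);d/=np.linalg.norm(d);M=np.eye(3)-np.outer(d,d);A+=M;b+=M@o
    p=np.linalg.solve(A,b);return st(p),(1e3*p[2]).round(1)
def dot(n,c,r=30):
    im=cv2.imread(f"pics/{n}.png")[:,:,::-1].copy();x0,y0=max(0,int(c[0]-r)),max(0,int(c[1]-r))
    hsv=cv2.cvtColor(im,cv2.COLOR_RGB2HSV)
    m=cv2.inRange(hsv,np.array((0,0,110)),np.array((180,110,255)))
    k,l,s,cc=cv2.connectedComponentsWithStats(m)
    j=min(range(1,k),key=lambda i:np.hypot(*(cc[i]-c))+(1e3 if s[i,4]<20 or s[i,4]>400 else 0)); return n,cc[j].round(1),s[j,4]
D=[dot("w7",(263,18)),dot("w8",(260,132)),dot("w9",(243,211))]
print(D)
print("dot",tri([d[:2] for d in D[:2]]),tri([d[:2] for d in D]))
r=[(n,max((b for b in blobs(cv2.imread(f"pics/{n}.png")[:,:,::-1].copy(),*COL["red"][0],50)[0] if 235<b[1][0]<270),key=lambda b:b[0])[1]) for n in("w6","w8","w12")]
print(r,"red",tri(r))
E
```

```text
[('w7', array([263.1,  18. ]), np.int32(113)), ('w8', array([260.5, 132.4]), np.int32(132)), ('w9', array([243.1, 210.8]), np.int32(161))]
dot (array([101.7,  -3.9]), np.float64(34.1)) (array([101.8,  -3.7]), np.float64(35.9))
[('w6', array([254.1,  88.5])), ('w8', array([253.2, 104. ])), ('w12', array([251.9, 107.6]))] red (array([125.6,   2.5]), np.float64(12.6))
```

Orange's top centre triangulates to x≈102, z≈35 mm, about 14 mm lower than I assumed, so the fingers passed just above it. I'll repeat the nudge deeper.

carry_out(rows=[[0.005,0,-0.005,0,0,0.17],[0.01,0,-0.01,0,0,0.35],[0.015,0,-0.01,0,0,0.53],[0.022,0,-0.01,0,0,0.71],[0.029,0.001,-0.01,0,0,0.89],[0.035,0.002,-0.01,0,0,1.07],[0.041,0.003,-0.01,0,0,1.25],[0.045,0.003,-0.01,0,0,1.43]])

```text
clock: 16.77
tool_pos: [0.6168, -0.0008, 0.1381]
orientation: [-180.0, 0.0, -127.6]
force: [-0.1, 0.3, -0.5]
opening: 0.0006
gripper_force: 0.0
```

carry_out(rows=[[0,0,0,0,0,0.141],[0,0,0.03,0,0,0.141],[0,0,0.065,0,0,0.141],[0,0,0.085,0,0,0.141],[0,0,0.09,0,0,0.141]])

```text
clock: 17.4
tool_pos: [0.6158, -0.0008, 0.0466]
orientation: [179.9, -0.1, -135.3]
force: [-0.2, 0.7, -0.1]
opening: 0.0001
gripper_force: 0.0
```

carry_out(rows=[[0,-0.002,0.005,0,0,0],[0,-0.006,0.009,0,0,0],[0,-0.01,0.0125,0,0,0],[0,-0.014,0.0155,0,0,0],[0,-0.018,0.018,0,0,0],[0,-0.022,0.02,0,0,0],[0,-0.026,0.021,0,0,0]])

```text
clock: 18.27
tool_pos: [0.6349, -0.0192, 0.0264]
orientation: [180.0, -0.0, -135.2]
force: [-0.6, 0.8, -0.9]
opening: 0.0003
gripper_force: 0.1
```

```bash
python3 - <<'E'
from h import *
o,img,ci,T=wrist("w13"); print(st(o["tool_pos"]),o["force"])
print([(k,a,c,st(toplane(ci,c,.025,T))) for k in("red","orange") for a,c in blobs(img,*COL[k][0],50)[0][:4]])
im=viewer.snapshot("top"); c2=viewer.camera_info("top")
print([(k,a,c,st(toplane(c2,c,.03,c2["extrinsics"]))) for k in("red","orange") for a,c in blobs(im,*COL[k][0],15)[0][:4]])
E
```

```text
18.275 [ 0.6349 -0.0192  0.0264] [ 180.     -0.   -135.21]
[121.7  -3.3] [-0.58179914  0.83402616 -0.89479435]
[('red', 249, array([256. , 228.5]), array([120.5,  -9.7]))]
[]
```

carry_out(rows=[[0,0,-0.03,0,0,0],[0,0.01,-0.08,0,0,0],[0,0.03,-0.1,0,0,-0.17],[0,0.05,-0.1,0,0,-0.35],[0,0.07,-0.1,0,0,-0.53],[0,0.072,-0.1,0,0,-0.71],[0,0.072,-0.1,0,0,-0.89],[0,0.072,-0.1,0,0,-1.07]])

```text
clock: 19.38
tool_pos: [0.5839, 0.0323, 0.1268]
orientation: [-180.0, 0.0, -73.5]
force: [0.6, 0.2, -0.3]
opening: 0.0006
gripper_force: 0.0
```

carry_out(rows=[[0,0,0,0,0,-0.17],[0,0,0,0,0,-0.34],[0,0,0,0,0,-0.5],[0,0,0,0,0,-0.5]])

```text
clock: 19.88
tool_pos: [0.584, 0.0321, 0.1267]
orientation: [-180.0, -0.0, -45.3]
force: [-0.3, -0.4, 0.1]
opening: 0.0005
gripper_force: 0.0
```

```bash
python3 - <<'E'
from h import *
o,img,ci,T=wrist("w14"); print(st(o["tool_pos"]))
print([(k,a,c,st(toplane(ci,c,.03 if k=="orange" else .015,T))) for k in("red","orange","blue") for a,c in blobs(img,*COL[k][0],50)[0][:4]])
E
```

```text
19.875 [0.584  0.0321 0.1267] [-179.99   -0.    -45.31]
[49.3 -3.2]
[('red', 1016, array([244.5,  78.1]), array([149.2,   6.2])), ('red', 640, array([284. , 100.7]), array([130. , -28.8])), ('red', 596, array([217.8, 100.6]), array([130.2,  30.2])), ('orange', 780, array([258.1, 111.1]), array([121.1,  -5.6])), ('orange', 457, array([152. ,  99.1]), array([131.8,  84.3])), ('blue', 342, array([449.7, 229.9]), array([   4.4, -205. ])), ('blue', 94, array([427.7, 288.1]), array([ -65.3, -193.7]))]
```

The nudge worked: red is at x=149 and orange at x=121. Blue is next.

carry_out(rows=[[-0.03,-0.024,0,0,0,0.15],[-0.06,-0.048,0,0,0,0.3],[-0.08,-0.065,0,0,0,0.45],[-0.09,-0.072,0,0,0,0.58],[-0.092,-0.073,0.005,0,0,0.705],[-0.092,-0.073,0.035,0,0,0.705],[-0.092,-0.073,0.055,0,0,0.705],[-0.092,-0.073,0.06,0,0,0.705]], grip=-0.64)

```text
clock: 20.92
tool_pos: [0.5703, 0.1484, 0.0654]
orientation: [179.9, -0.1, -85.8]
force: [-0.1, -0.2, -0.0]
opening: 0.0159
gripper_force: 0.0
```

```bash
python3 - <<'E'
from h import *
o,img,ci,T=wrist("w15"); print(st(o["tool_pos"]),o["opening"])
print([(a,c,st(toplane(ci,c,.071,T))) for a,c in blobs(img,*COL["blue"][0],50)[0][:3]])
E
```

```text
20.925 [0.5703 0.1484 0.0654] [ 1.7988e+02 -6.0000e-02 -8.5810e+01]
[-42.8  69. ] 0.015924156546050162
[(1930, array([253.5, 188.2]), array([-18.2,  48.3]))]
```

carry_out(rows=[[0.012,0,0,0,0,0],[0.024,0,0,0,0,0],[0.036,0,0,0,0,0],[0.048,0,0,0,0,0],[0.06,0,0,0,0,0],[0.072,0,0,0,0,0],[0.081,0,0,0,0,0],[0.085,0,0,0,0,0]])

```text
clock: 21.98
tool_pos: [0.5776, 0.0634, 0.0665]
orientation: [180.0, -0.0, -85.7]
force: [-0.4, 0.6, 0.6]
opening: 0.0159
gripper_force: 0.1
```

carry_out(rows=[[0,0,0,0,0,0],[-0.015,0,-0.01,0,0,0],[-0.03,0,-0.05,0,0,-0.1],[-0.03,0,-0.06,0,0,-0.24],[-0.03,0,-0.06,0,0,-0.38],[-0.03,0,-0.06,0,0,-0.52],[-0.03,0,-0.06,0,0,-0.66],[-0.03,0,-0.06,0,0,-0.705]])

```text
clock: 22.98
tool_pos: [0.5754, 0.0952, 0.1273]
orientation: [-180.0, -0.0, -45.0]
force: [0.4, 0.1, 0.6]
opening: 0.0156
gripper_force: 0.0
```

```bash
python3 - <<'E'
from h import *
o,img,ci,T=wrist("w16"); print(st(o["tool_pos"]))
print([(k,a,c,st(toplane(ci,c,.071,T))) for k in COL for a,c in blobs(img,*COL[k][0],50)[0][:3]])
E
```

```text
22.975 [0.5754 0.0952 0.1273] [-1.7996e+02 -2.0000e-02 -4.5030e+01]
[-1.5 35.1]
[('red', 1000, array([292.3,  15.7]), array([133.4,  10.8])), ('red', 540, array([339.1,  41.7]), array([117.5, -21.7])), ('red', 525, array([270.9,  40. ]), array([117.8,  25. ])), ('orange', 823, array([304.8,  49.3]), array([112.1,   1.7])), ('orange', 489, array([206.5,  18.5]), array([131.6,  68.4])), ('blue', 1057, array([304. , 155.1]), array([39.1, -0.8])), ('blue', 534, array([481.7, 204.5]), array([   0.7, -149.2]))]
```

carry_out(rows=[[0.002,0.017,0,0,0,0],[0.004,0.035,0.01,0,0,0],[0.004,0.035,0.04,0,0,0],[0.004,0.035,0.057,0,0,0],[0.004,0.035,0.061,0,0,0],[0.014,0.035,0.061,0,0,0],[0.026,0.035,0.061,0,0,0],[0.038,0.035,0.061,0,0,0]], grip=-0.72)

```text
clock: 24.02
tool_pos: [0.5783, 0.0418, 0.0662]
orientation: [-179.9, -0.0, -45.3]
force: [0.6, -0.9, 0.8]
opening: 0.0122
gripper_force: 0.1
```

```bash
python3 - <<'E'
from h import *
o,img,ci,T=wrist("w17"); print(st(o["tool_pos"]))
print([(k,a,c,st(toplane(ci,c,.071,T))) for k in COL for a,c in blobs(img,*COL[k][0],50)[0][:3]])
E
```

```text
24.025 [0.5783 0.0418 0.0662] [-1.7994e+02 -3.0000e-02 -4.5260e+01]
[38.5 -0.5]
[('red', 1784, array([245.3,  50.9]), array([139.6,   4.2])), ('red', 1281, array([300.2,  75.6]), array([128.1, -23.1])), ('red', 1248, array([208.3,  74.5]), array([128.6,  22.7])), ('orange', 1335, array([263.1,  94.8]), array([118.8,  -4.7])), ('orange', 875, array([108.9,  69.9]), array([131.9,  73.2])), ('blue', 1835, array([255.8, 203.7]), array([61.1, -0.9]))]
```

carry_out(rows=[[0.008,0,0,0,0,0],[0.014,0,0,0,0,0],[0.018,0,0,0,0,0],[0.02,0,0,0,0,0],[0.02,0,0,0,0,0],[0.005,0,-0.01,0,0,0],[-0.01,0,-0.05,0,0,0],[-0.01,0,-0.065,0,0,0]])

```text
clock: 25.08
tool_pos: [0.5703, 0.0509, 0.1335]
orientation: [-179.8, -0.1, -45.1]
force: [0.0, 0.3, 0.0]
opening: 0.0121
gripper_force: 0.0
```

```bash
python3 - <<'E'
from h import *
o,img,ci,T=wrist("w18"); print(st(o["tool_pos"]))
print([(k,a,c,st(toplane(ci,c,.04,T))) for k in COL for a,c in blobs(img,*COL[k][0],50)[0][:3]])
E
```

```text
25.075 [0.5703 0.0509 0.1335] [-1.7981e+02 -9.0000e-02 -4.5150e+01]
[26.4  0.3]
[('red', 1017, array([249.3,  49.9]), array([146.4,   5.7])), ('red', 625, array([289. ,  70.5]), array([130.7, -26.6])), ('red', 609, array([223.4,  68.5]), array([132.2,  26.8])), ('orange', 523, array([266.2,  78.5]), array([124.4,  -8.1])), ('orange', 436, array([158.9,  64.5]), array([136. ,  79.6])), ('blue', 1005, array([250.7, 100.1]), array([107.2,   4.6])), ('blue', 561, array([457.7, 211.9]), array([   8.8, -191.7]))]
```

carry_out(rows=[[-0.03,0,-0.01,0,0,0],[-0.04,0,-0.01,0,0,0],[-0.04,0,-0.01,0,0,0]])

```text
clock: 25.5
tool_pos: [0.5415, 0.0782, 0.1404]
orientation: [180.0, 0.0, -45.2]
force: [0.3, -0.5, -0.2]
opening: 0.0126
gripper_force: 0.0
```

```bash
python3 - <<'E'
from h import *
o,img,ci,T=wrist("w19"); print(st(o["tool_pos"]))
print([(k,a,c,st(toplane(ci,c,.04,T))) for k in COL for a,c in blobs(img,*COL[k][0],50)[0][:3]])
E
```

```text
25.5 [0.5415 0.0782 0.1404] [ 1.800e+02  1.000e-02 -4.519e+01]
[-13.3  -0.9]
[('red', 623, array([247.4,   9. ]), array([139. ,   5.7])), ('red', 391, array([221.6,  32.4]), array([121.4,  26.8])), ('red', 389, array([287. ,  32.8]), array([121.1, -26.5])), ('orange', 496, array([265.2,  31.5]), array([121.9,  -8.8])), ('orange', 275, array([151.2,  11. ]), array([138.9,  83.9])), ('blue', 1101, array([248.7,  52.4]), array([105.8,   4.7])), ('blue', 667, array([451.9, 182.1]), array([  -3.9, -186.9]))]
```

Red (x≈149), orange (≈122) and blue (≈106) are all in the slot, below z≈40 mm and at rest. The arm is clear, so I'm handing in.

```bash
python3 -c "
from plant import workorder; print(workorder.close_job())"
```

```text
the job is handed in; nothing more can be done
None
```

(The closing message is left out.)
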